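Pry open the pump control cover and hold the priming knob at its third click

ROBOT

A 6-joint arm with a two-finger parallel gripper is mounted at the origin on the work surface. World frame = base frame: x ahead of the robot, y to its left, z up, the work surface at z = 0. Lengths are in m, angles in rad, forces in N, time in s.
With the tool pointing down it reaches from about 0.275 to 0.85 m from the base axis. Payload 19 kg.
Tool frame: the origin (TCP) lies at the very end of the fingers, on their centre line; the grasp point (between the pads) lies 19 mm behind it; z points along the fingers, x is the direction in which the jaws open and shut, and the axes are right-handed (so a half turn about z gives the same grasp; the last joint's range is limited). The gripper opens to 85 mm and grips with 20 to 120 N. Pads are 22 mm wide; open, the fingers measure 114 mm over their backs; the gripper's body (76 mm by 85 mm) begins 54 mm behind the grasp point. The pads swing forward as they close: fully open they stand 13 mm farther back than shut.
Start: joints at [0.988, 0.15, 1.437, -0, 1.554, -0.134], TCP at [0.249, 0.518, 0.231] pointing down, gripper open.
Joint ranges: [-2.8, 2.8], [-0.68, 2.1], [0.12, 2.68], [-1.39, 4.53], [0.16, 2.79], [-2.81, 2.81]. Speed limits (rad/s): [1.89, 1.89, 2.22, 3.01, 3.01, 3.01].

INTERFACE

Orientations are given as a unit quaternion [w, x, y, z].
In Python, from cell import bot gives the robot as it stands. The module is installed in compiled form; this text tells all that it offers.
- The arm moves only by the shell command python3 -m handwheel 'ROWS'. ROWS is JSON, a list of rows, each a list of 3 entries, a list of its own where there are three numbers: the opening, from 0 (shut) to 1 (fully open), then the shift along the world's x, y, z as a fraction of full scale, then the turn about the world's z as a fraction of full scale. A call has 1 to 10 rows; each row shifts and turns the commanded pose from where the row before left it; what a row does not reach is not made up. Full scale, the value 1, is 30 mm for a shift and 0.1 rad for a turn. A row lasts 1/12 s, in which the tool goes at most 41.7 mm and 7.16 degrees, less where a joint would pass 70% of its speed; a pose out of reach is approached as far as the arm can. A call with a number of a shift or a turn outside -1 to 1 is refused whole. A call with a gripper value outside its range is refused whole. The fingers move at their own pace and stop on an object; the grip force is fixed at half the most. Time passes only in rows, so rows that do not move let the fingers close. It gives the time, the measured TCP pose, the force and the opening at its end, in the units of the state.
- bot.get_obs(): the state, without advancing time (a new reading comes with each control period).
- bot.capture(name): name is "scene" or "top" or "wrist"; returns the picture (420x560x3 uint8, blue, green, red); there is no depth.
- bot.get_calibration(name): a dict with "K" (3x3 intrinsics, pixels), "dist" ([k1, k2, p1, p2, k3] as OpenCV has them; the pictures are not rectified), "R" (3x3) and "t" (3): a world point X has camera coordinates R X + t; the wrist camera has in their place "T_tool_cam" (4x4, takes a point from camera to tool coordinates, whose origin is the TCP and whose axes are the tool frame's). Camera axes: x right, y down, z forward; pixel columns grow to the right and rows downward; lengths in m; the calibration is good to about 2 mm. A picture is of the moment at which its call begins: read the wrist's pose just before it. get_calibration takes no time and is no camera call.
- bot.hand_in(): hands the job in, once; it reports no verdict.
Trained networks look in the newest picture that a camera, given by its name, has taken for a name from the list of things; names that differ only in an ending like _2 or _b are one class to them, and where a whole thing is asked for, a point or a joint stands for the part that bears it (a point fixed in the world has none). Each returns a list of dicts, best first, with "p" (0 to 1); they miss things now and then, are a little off and sometimes report something else, mostly with a low value. They report only what shows in the picture. A call takes as long as a camera call. They do not tell look-alikes from the thing itself.
- bot.boxes_of(name, camera): "xy" ([column, row] in pixels, amid what is visible of it).
The state is a dict: "time_s": time; "joints": joint angles; "joint_velocities": joint speeds; "tau": joint torques, N m; "ee_pos": TCP position; "tcp_rot": TCP orientation; "wrist_force": force on the tool from outside, world axes, zero at the start; "wrist_torque": the same for the moment, N m; "gripper_width": opening from 0.0 (shut) to 1.0 (fully open).
Only numpy, scipy, OpenCV 4.12 (cv2) and the standard library are available. Lean on these libraries where they do the work, as an engineer would, in place of code of your own. Each camera call takes 0.05 s, during which the arm holds its last target.

TASK

Prime the coolant pump at step three from its control box: pick up the orange-handled pry blade, push the blade into the notch under the front edge of the clear cover and lever the cover up with it (not with the fingers), swing the cover back past upright so that it stays open, and lay the blade gently down on the bench. Then grip the knob inside and turn it clockwise, counting the clicks, to the third click and no further; it is a hold-to-run knob that springs back if let go, so finish while still gripping it and holding it steady at the third click. Do not push the other things on the bench about.

Things in the scene. Friction and masses are not known exactly. Their poses are not given: they have to be found in the camera images.
- box: Grey pump control box, fixed to the bench, 150 x 150 mm, 100 mm high to its rim. Origin: centre of its underside; x points from its front (robot side) to its hinged rear, z up. 5 mm walls round an open well whose floor (the knob panel) is 50 mm up. The clear cover (6 mm thick, dark frame) lies on the rim, flush with the walls, top at 106 mm.
- notch (a point): Middle of the pry notch, on the outer face of the front wall, 75 mm before the box's centre and 96 mm up. The notch is 44 mm wide and 8 mm high (from 92 mm up to the cover's underside at 100 mm) and goes through the 5 mm wall into the well. A yellow mark on the cover lies above it. Axes as the box's.
- cover_hinge (a point): Hinge axis of the cover: at the box's rear rim, 75 mm behind the box's centre, 100 mm up. The axis runs along the box's y.
- cover (a joint): Cover angle in rad: 0 shut, grows as its front edge (150 mm from the hinge axis) swings up and back, stops at 1.92. A snap catch holds it until the edge has risen about 3 mm (5 to 8 N at the edge); then a stiff friction hinge lets it stay at any angle (2 to 3 N at the edge to move it).
- knob (a joint): Knob angle in rad, 0 at rest, grows clockwise seen from above. One click every 24 deg (0.419 rad): 0.419, 0.838, 1.257 (the third), and on to 2.51. A spring turns it back to 0 when let go. Turning takes up to 0.2 N m, most a third of the way past a click, and falls to nearly nothing as the next click comes in.
- knob_grip (a point): On the knob's axis (the box's centre), 76 mm up, half-way up its black bar grip: 44 long, 14 wide, 30 mm high (60 to 90 mm up), on a round 48 mm foot. At rest the bar, this point's x axis, lies along the box's x, white line to the front. Panel marks: a line at each click, one and two black dots at clicks 1 and 2, three red dots at 3. Nearest wall 70 mm off.
- blade_grip (a point): Grip point of the pry blade: on the orange handle, half-way up (14 mm), 125 mm behind the tip; x axis to the tip, z up as it lies. Handle 110 x 22 x 28 mm (length, width, height), from 75 mm behind this point to 35 mm before it; steel blade 90 mm long, 20 wide, 2.5 thick, level with this point. 130 g. Lies flat on the bench right or left of the box.
- blade_tip (a point): The tip of the pry blade (middle of the blade's front edge).
- oil: White oil bottle with a red cap, 56 mm across, 150 mm high; origin at the centre of its underside. Not part of the job.
- flange: Turned aluminium flange, 84 mm across, 34 mm high; origin at the centre of its underside. Not part of the job.
- veeblock: Steel vee block, 60 x 45 x 40 mm; origin at the centre of its underside. Not part of the job.
Not all that is in view belongs to the job. There is more than one size of the part that bears blade_grip; the job needs the smallest.

How it is judged:
On the way, in this order (a step that is already met when the one before it is completed fails the run):
1. the cover is levered up with the blade, past its catch (value of joint cover above 0.05 rad and contact force between blade and cover above 0.3 N), for 0.05 s.
2. the cover stands open past upright and the blade lies still on the bench, let go (value of joint cover above 1.55 rad and height (world z) of blade_grip below 0.03 m and height (world z) of blade_tip below 0.04 m and linear speed of blade below 0.03 m/s and contact force between the fingers and blade below 0.1 N), for 0.2 s.
3. the knob is gripped and held at the third click (value of joint knob between 1.137 and 1.377 rad and contact force between the fingers and knob above 2 N), for 0.3 s.
At the end, for the whole second after the job is handed in: The fingers still grip the knob (more than 2 N) and hold it still at the third click, 1.257 rad within 0.12 rad (7 deg); the cover stands open past about upright (more than 1.55 rad); the blade lies flat and still on the bench, let go, not touching the knob (all of step 2 and all of step 3 and velocity of joint knob between -0.15 and 0.15 rad/s and contact force between blade and knob below 0.1 N); the arm keeps its last pose, push and grip.
It fails at once if the knob is turned past the third click, half-way to the fourth (value of joint knob above 1.466 rad).
It fails at once if the fingers or arm touch the cover before the blade has levered it up (value of joint cover below 0.05 rad and contact force between any of the fingers, the arm and cover above 1 N).
It fails at once if the blade is dropped from a height instead of laid down (linear speed of blade above 0.8 m/s and contact force between the fingers and blade below 0.05 N).
It fails at once if another thing on the bench is pushed more than 20 mm or tipped over (distance of any of oil, flange, veeblock from where it was at the start of the episode above 0.02 m or angle between oil's own z axis and vertical above 0.5 rad).
It also fails if it takes over 67 s, if anything falls off the work surface, if the arm or the gripper's body presses on something with over 40 N, if the wrist force passes 120 N, or if a joint passes its speed limit or range.

## Working session

There is one attempt and no reset: what is moved stays moved. The work goes in short steps, Python scripts to look and compute and a shell command to move; the robot and the scene stay as the last step left them, time stands still between calls to the robot, and variables do not carry over. Pictures are saved under pics/ and viewed, and the job is handed in when it is done.

```bash
mkdir -p pics
cat > h.py <<'E'
import numpy as np, cv2
from cell import bot
def snap(cam,fn):
    im=bot.capture(cam); cv2.imwrite('pics/'+fn,im); return im
def ray(cam,px):
    c=bot.get_calibration(cam); K=np.array(c['K']);d=np.array(c['dist'])
    u=cv2.undistortPoints(np.array([[px]],float),K,d)[0,0]
    v=np.array([u[0],u[1],1.])
    if cam=='wrist':
        o=bot.get_obs(); w,x,y,z=o['tcp_rot']
        from scipy.spatial.transform import Rotation as R
        Rt=R.from_quat([x,y,z,w]).as_matrix(); T=np.array(c['T_tool_cam'])
        return Rt@T[:3,3]+np.array(o['ee_pos']), Rt@T[:3,:3]@v
    Rr=np.array(c['R']);t=np.array(c['t'])
    return -Rr.T@t, Rr.T@v
def at(cam,px,z):
    o,v=ray(cam,px); return o+v*(z-o[2])/v[2]
def proj(cam,X):
    c=bot.get_calibration(cam)
    return cv2.projectPoints(np.array(X,float).reshape(-1,3),cv2.Rodrigues(np.array(c['R']))[0],np.array(c['t']),np.array(c['K']),np.array(c['dist']))[0][:,0]
E
python3 - <<'E'
from h import *
for c in ['scene','top','wrist']:
    snap(c,c+'0.png')
    for n in ['box','blade_grip','blade_tip','knob','notch','oil','flange','veeblock']:
        try: print(c,n,[(np.round(d['xy']).tolist(),round(d['p'],2)) for d in bot.boxes_of(n,c)])
        except Exception as e: print(c,n,e)
print(bot.get_obs())
E
```

```text
scene box [([342.0, 255.0], 0.55)]
scene blade_grip [([192.0, 270.0], 0.85), ([108.0, 328.0], 0.72), ([149.0, 210.0], 0.63)]
scene blade_tip [([112.0, 328.0], 0.91), ([144.0, 211.0], 0.66), ([193.0, 274.0], 0.56)]
scene knob []
scene notch [([344.0, 256.0], 0.67)]
scene oil [([398.0, 193.0], 0.58)]
scene flange [([235.0, 319.0], 0.75)]
scene veeblock [([439.0, 244.0], 0.66)]
top box [([246.0, 150.0], 0.75)]
top blade_grip [([366.0, 306.0], 0.85), ([354.0, 202.0], 0.72), ([424.0, 166.0], 0.59)]
top blade_tip [([355.0, 205.0], 0.96), ([421.0, 167.0], 0.79), ([364.0, 308.0], 0.57)]
top knob [([244.0, 149.0], 0.39)]
top notch [([244.0, 146.0], 0.82)]
top oil [([139.0, 220.0], 0.65)]
top flange [([342.0, 140.0], 0.85)]
top veeblock [([155.0, 148.0], 0.91)]
wrist box []
wrist blade_grip []
wrist blade_tip []
wrist knob []
wrist notch []
wrist oil [([202.0, 380.0], 0.85)]
wrist flange []
wrist veeblock []
{'time_s': 1.35, 'joints': array([ 9.87985402e-01,  1.50504880e-01,  1.43739961e+00, -2.43966371e-05,
        1.55377226e+00, -1.33998044e-01]), 'joint_velocities': array([ 0.00132539,  0.00093857,  0.00059943, -0.00097764, -0.00134301,
       -0.00034169]), 'tau': array([-9.87783824e-04, -7.12810564e+01, -5.71031034e+01, -2.85424103e-04,
        1.76772963e-03,  2.15038381e-05]), 'ee_pos': array([0.24950215, 0.51802358, 0.23126398]), 'tcp_rot': array([ 2.85143554e-05,  8.46727793e-01,  5.32026355e-01, -3.32201000e-05]), 'wrist_force': array([ 0.05870393, -0.15390087,  0.13537444]), 'wrist_torque': array([-0.03060817, -0.03967835,  0.00238136]), 'gripper_width': 0.99782978035232}
```

View pics/top0.png

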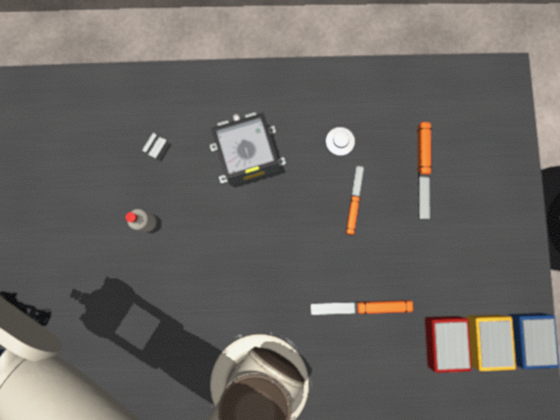

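View pics/scene0.png

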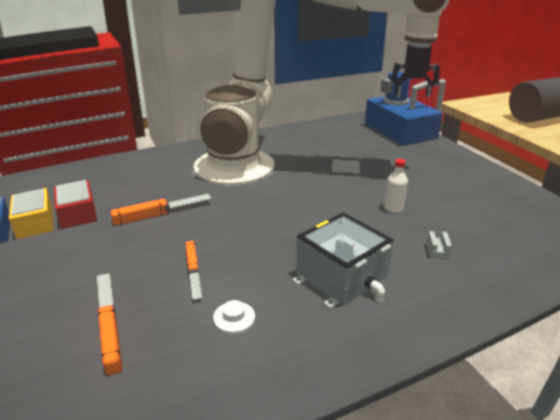

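Run:
```python
from h import *
im=cv2.imread('pics/top0.png')
cv2.imwrite('pics/c1.png',cv2.resize(im[155:245,320:440],None,fx=6,fy=6,interpolation=cv2.INTER_CUBIC))
cv2.imwrite('pics/c2.png',cv2.resize(im[105:195,195:300],None,fx=6,fy=6,interpolation=cv2.INTER_CUBIC))
hsv=cv2.cvtColor(im,cv2.COLOR_BGR2HSV)
m=cv2.inRange(hsv,(5,150,120),(18,255,255))
n,l,s,ce=cv2.connectedComponentsWithStats(m)
for i in range(1,n):
    if s[i,4]>80:
        ys,xs=np.where(l==i); P=np.array([at('top',(x,y),0.02) for x,y in zip(xs,ys)])[:,:2]
        r=cv2.minAreaRect((P*1000).astype(np.float32)); print(ce[i],r)
print(proj('top',[[0,0,0]]))
```

```text
[424.93848858 147.46924429] ((655.7569580078125, -495.7721252441406), (32.56895065307617, 154.0172882080078), 85.9279556274414)
[352.36908517 215.07570978] ((462.7752380371094, -274.8526611328125), (24.07634735107422, 110.5330810546875), 78.55164337158203)
[384.85895404 306.69572108] ((202.60110473632812, -354.63201904296875), (153.0493621826172, 32.653297424316406), 89.98441314697266)
[[260.35092075 383.56702489]]
```

View pics/c1.png

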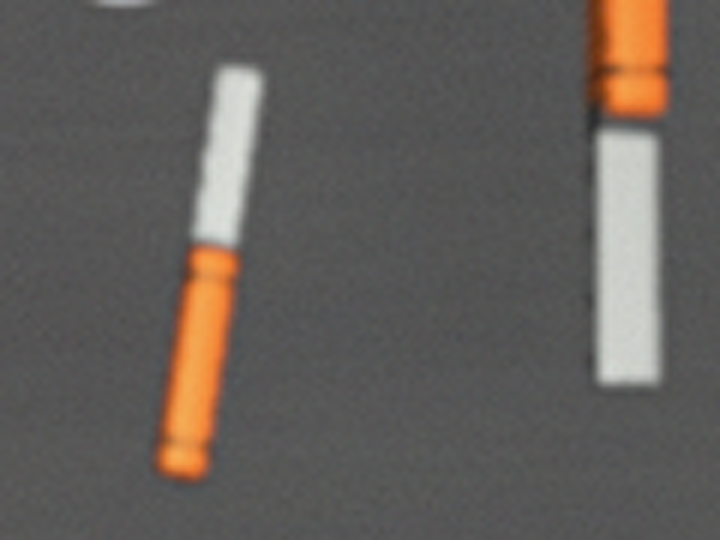

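View pics/c2.png

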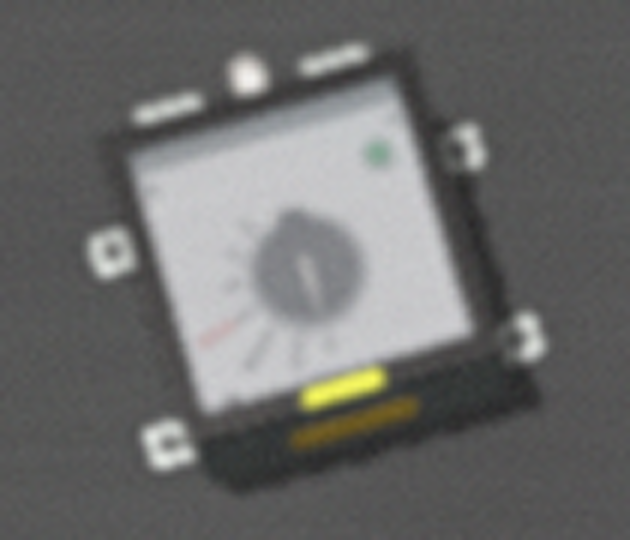

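Run:
```python
from h import *
a=at('top',(360,166.3),.014);b=at('top',(350.5,234.2),.02)
print('tip',a,'end',b,np.linalg.norm((a-b)[:2]),np.arctan2((a-b)[1],(a-b)[0]))
print('yellow',at('top',(195+343/6,105+390/6),.106),'knob',at('top',(195+308/6,105+268/6),.075))
for p in [(103,130),(405,52),(497,340),(203,435)]: print(at('top',(195+p[0]/6,105+p[1]/6),.106))
for n,p in dict(oil=(139,220),flange=(341,141),vee=(155,147)).items(): print(n,at('top',p,.03))
print(np.round(bot.get_calibration('wrist')['T_tool_cam'],3),np.round(bot.get_calibration('wrist')['K'],0))
```

```text
tip [ 0.60544315 -0.30492347  0.014     ] end [ 0.40814348 -0.26700833  0.02      ] 0.20090972594029494 -0.1898557827807515
yellow [0.58420607 0.00406692 0.106     ] knob [0.648874  0.0209851 0.075    ]
[0.70845731 0.11145533 0.106     ]
[ 0.74139582 -0.02749489  0.106     ]
[ 0.6052723  -0.06604585  0.106     ]
[0.56536332 0.06754767 0.106     ]
oil [0.46460224 0.33302051 0.03      ]
flange [ 0.67833539 -0.25069898  0.03      ]
vee [0.67591933 0.28882049 0.03      ]
[[ 1.     0.    -0.    -0.   ]
 [-0.     0.957  0.291 -0.074]
 [ 0.    -0.291  0.957 -0.143]
 [ 0.     0.     0.     1.   ]] [[350.   0. 276.]
 [  0. 350. 209.]
 [  0.   0.   1.]]
```

```bash
python3 -m handwheel '[[1,[0.4,-1,0.3],0.3],[1,[0.4,-1,0.3],0.3],[1,[0.4,-1,0.3],0.3],[1,[0.4,-1,0.3],0.3],[1,[0.4,-1,0.3],0.3],[1,[0.4,-1,0.3],0.3],[1,[0.4,-1,0.3],0.3],[1,[0.4,-1,0.3],0.3],[1,[0.4,-1,0.3],0.3],[1,[0.4,-1,0],0]]'; python3 -m handwheel '[[1,[0.4,-1,0],0],[1,[0.4,-1,0],0],[1,[0.4,-1,0],0],[1,[0.4,-1,0],0],[1,[0.4,-1,0],0],[1,[0.4,-1,0],0],[1,[0.4,-1,0],0],[1,[0,0,0],0],[1,[0,0,0],0],[1,[0,0,0],0]]'
python3 - <<'E'
from h import *
snap('wrist','w1.png'); o=bot.get_obs(); print(o['ee_pos'],o['tcp_rot'],o['joints'],o['time_s'])
E
```

```text
time_s: 2.18
ee_pos: [0.37, 0.2167, 0.3141]
tcp_rot: [0.001, 0.767, 0.642, 0.001]
wrist_force: [1.1, 0.2, 0.4]
gripper_width: 0.998
time_s: 3.02
ee_pos: [0.4533, 0.0082, 0.3122]
tcp_rot: [-0.0, 0.768, 0.641, -0.0]
wrist_force: [-0.5, 0.6, 0.7]
gripper_width: 1.001
[0.45326548 0.00862822 0.31239053] [2.91425102e-05 7.67279077e-01 6.41313347e-01 8.68111685e-05] [-1.51260065e-01 -1.21200447e-01  1.55140195e+00  9.24812283e-05
  1.71123254e+00 -1.54366460e+00] 3.0667
```

View pics/w1.png

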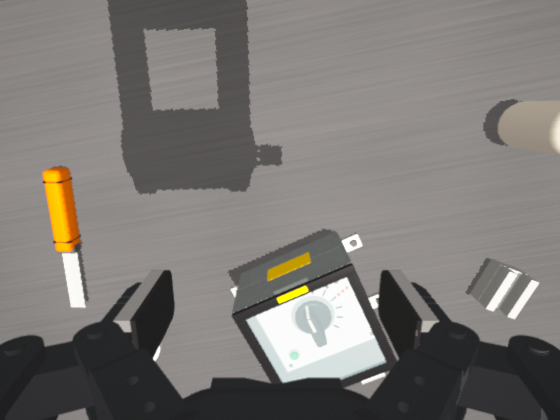

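Run:
```python
import cv2
im=cv2.imread('pics/w1.png')
cv2.imwrite('pics/c3.png',cv2.resize(im[220:400,220:400],None,fx=3.3,fy=3.3,interpolation=cv2.INTER_CUBIC))
cv2.imwrite('pics/c4.png',cv2.resize(im[155:315,20:110],None,fx=3.7,fy=3.7,interpolation=cv2.INTER_CUBIC))
```

```text
(no output)
```

View pics/c3.png

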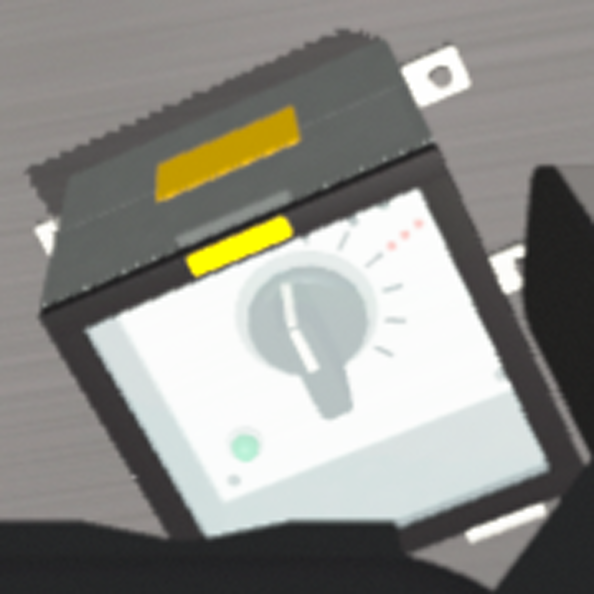

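View pics/c4.png

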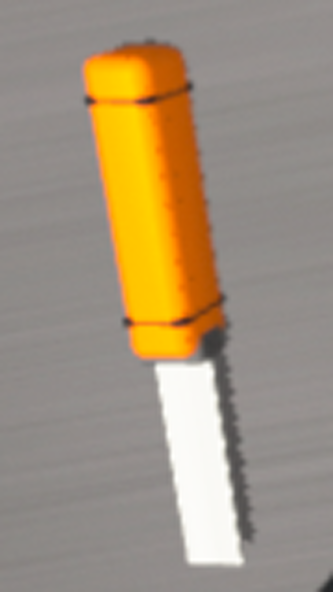

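```bash
cat >> h.py <<'E'
def at2(cam,px,z,pos,q):
    raise NotImplementedError
E
python3 - <<'E'
from h import *
f=lambda p,z:at('wrist',(220+p[0]/3.3,220+p[1]/3.3),z)
A=f((41,313),.106);B=f((434,147),.106)
print(A,B,np.linalg.norm(A-B)); d=(B-A)/np.linalg.norm(B-A); yaw=np.arctan2(-d[0],d[1])
c,s=np.cos(yaw),np.sin(yaw); print('yaw',yaw,'centre',(A+B)[:2]/2+.075*np.array([c,s]))
Ai=f((85,328),.106);Bi=f((420,190),.106);d2=Bi-Ai;print('inner yaw',np.arctan2(-d2[0],d2[1]),np.linalg.norm(d2))
print('notch ends',f((180,243),.096),f((290,197),.096), 'rearleft',f((588,457),.106), 'yellow',f((240,246),.106))
print('knobfoot',f((308,322),.06))
g=lambda p,z:at('wrist',(20+p[0]/3.7,155+p[1]/3.7),z)
t=g((216,564),.014);b1=g((160,360),.014)
print('tip',t,'handle front',g((180,357),.014),g((155,363),.014), g((190,564),.014),g((243,563),.014),g((215,359),.014))
E
```

```text
[ 0.60038257 -0.06857767  0.106     ] [0.56154047 0.07312337 0.106     ] 0.14692818997163073
yaw 0.2675414323081652 centre [0.6532933  0.02209994]
inner yaw 0.26168409896457934 0.12569364604064254
notch ends [ 0.58777885 -0.01725422  0.096     ] [0.57685716 0.02339999 0.096     ] rearleft [0.69364192 0.11351835 0.106     ] yellow [0.58674263 0.00376194 0.106     ]
knobfoot [0.65204045 0.022262   0.06      ]
tip [ 0.60689295 -0.30676512  0.014     ] handle front [ 0.52143202 -0.29050092  0.014     ] [ 0.52208652 -0.30031452  0.014     ] [ 0.60508284 -0.31658818  0.014     ] [ 0.60834998 -0.29640974  0.014     ] [ 0.52448077 -0.27819362  0.014     ]
```

```bash
python3 -m handwheel '[[1,[0.166,-0.98,-0.6],-0.16],[1,[0.166,-0.98,-0.6],0],[1,[0.166,-0.98,-0.6],0],[1,[0.166,-0.98,-0.6],0],[1,[0.166,-0.98,-0.6],0],[1,[0.166,-0.98,-0.6],0],[1,[0.166,-0.98,-0.6],0],[1,[0.166,-0.98,-0.6],0],[1,[0.166,-0.98,-0.6],0],[1,[0.166,-0.98,-0.6],0]]'; python3 -m handwheel '[[1,[0,0,0],0],[1,[0,0,0],0]]'
python3 - <<'E'
from h import *
snap('wrist','w2.png'); o=bot.get_obs(); print(o['ee_pos'],o['tcp_rot'],2*np.arctan2(o['tcp_rot'][2],o['tcp_rot'][1]))
g=lambda p:np.round(at('wrist',p,.014),4)
E
```

```text
time_s: 3.9
ee_pos: [0.5038, -0.2861, 0.1317]
tcp_rot: [0.0, 0.772, 0.636, 0.0]
wrist_force: [1.4, 0.1, 1.1]
gripper_width: 0.998
time_s: 4.07
ee_pos: [0.5032, -0.2856, 0.1311]
tcp_rot: [-0.001, 0.773, 0.635, -0.0]
wrist_force: [0.2, -0.6, 0.7]
gripper_width: 1.0
[ 0.5035373  -0.2850447   0.13217904] [-3.39503990e-04  7.72328589e-01  6.35223138e-01  2.67584082e-06] 1.376594898725781
```

View pics/w2.png

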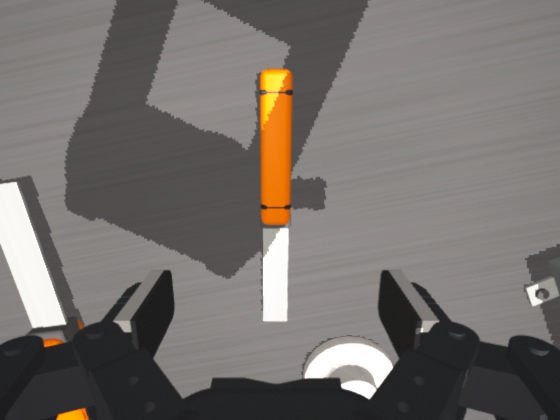

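```bash
python3 - <<'E'
from h import *
for p,z in [((275,321),.014),((275,225),.02),((275,70),.028)]: print(at('wrist',p,z))
E
python3 -m handwheel '[[1,[0,0,-1],0],[1,[0,0,-1],0],[1,[0,0,-1],0],[1,[0,0,-0.8],0],[1,[0,0,-0.4],0],[1,[0,0,0],0]]'
```

```text
[ 0.60698195 -0.3062064   0.014     ]
[ 0.51892132 -0.28884581  0.02      ]
[ 0.41030109 -0.26742897  0.028     ]
time_s: 4.62
ee_pos: [0.5029, -0.2842, 0.0049]
tcp_rot: [-0.001, 0.772, 0.636, -0.0]
wrist_force: [0.0, 0.2, -0.7]
gripper_width: 1.002
```

```bash
python3 -m handwheel '[[0,[0,0,0],0],[0,[0,0,0],0],[0,[0,0,0],0],[0,[0,0,0],0],[0,[0,0,0],0],[0,[0,0,0],0],[0,[0,0,0],0],[0,[0,0,0],0]]';python3 -m handwheel '[[0,[0,0,0.5],0],[0,[0,0,1],0],[0,[0,0,1],0],[0,[0,0,1],0],[0,[0,0,0.5],0],[0,[0,0,0],0]]'
python3 - <<'E'
from h import *
snap('wrist','w3.png'); o=bot.get_obs(); print(o['ee_pos'],2*np.arctan2(o['tcp_rot'][2],o['tcp_rot'][1]))
snap('scene','s3.png')
E
```

```text
time_s: 5.28
ee_pos: [0.5037, -0.2863, 0.0073]
tcp_rot: [0.001, 0.773, 0.635, 0.0]
wrist_force: [-0.8, 1.0, 9.0]
gripper_width: 0.244
time_s: 5.78
ee_pos: [0.5045, -0.2869, 0.1304]
tcp_rot: [0.003, 0.773, 0.635, 0.001]
wrist_force: [-0.1, -0.9, -1.7]
gripper_width: 0.245
[ 0.50385002 -0.28646862  0.12800238] 1.3759364429348753
```

View pics/w3.png

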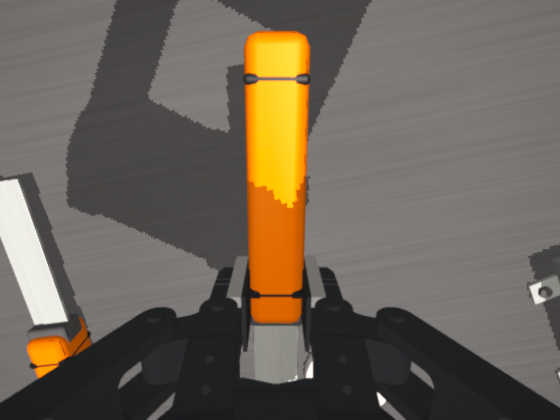

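View pics/s3.png

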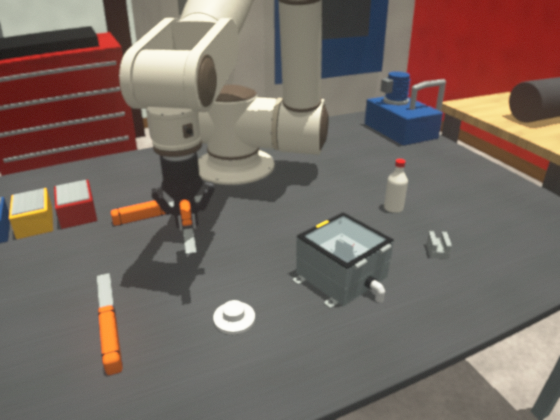

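```bash
python3 -m handwheel '[[0,[-0.2,0.937,0],0.515],[0,[-0.2,0.937,0],0.515],[0,[-0.2,0.937,0],0.515],[0,[-0.2,0.937,0],0.515],[0,[-0.2,0.937,0],0.515],[0,[-0.2,0.937,0],0.515],[0,[-0.2,0.937,0],0.515],[0,[-0.2,0.937,0],0.515],[0,[-0.2,0.937,0],0.515],[0,[0,0,0],0]]'; python3 -m handwheel '[[0,[0,0,0],0],[0,[0,0,0],0]]'
python3 - <<'E'
from h import *
snap('wrist','w4.png'); o=bot.get_obs(); print(o['ee_pos'],2*np.arctan2(o['tcp_rot'][2],o['tcp_rot'][1]),o['wrist_force'],o['wrist_torque'])
snap('scene','s4.png');im=snap('top','t4.png')
for p in [bot.boxes_of('blade_tip','top'),bot.boxes_of('blade_tip','scene')]: print(p)
cv2.imwrite('pics/t4c.png',cv2.resize(im[100:260,180:380],None,fx=4,fy=3.7,interpolation=cv2.INTER_CUBIC))
E
```

```text
time_s: 6.72
ee_pos: [0.4475, -0.0293, 0.1248]
tcp_rot: [-0.001, 0.604, 0.797, -0.0]
wrist_force: [0.8, -0.8, -1.2]
gripper_width: 0.243
time_s: 6.88
ee_pos: [0.449, -0.0331, 0.1254]
tcp_rot: [-0.0, 0.606, 0.795, -0.0]
wrist_force: [0.0, -0.4, -1.6]
gripper_width: 0.241
[ 0.44914551 -0.03344878  0.12554444] 1.8386809388439553 [-0.38003139 -1.01439234 -1.7439548 ] [ 0.00043934 -0.04264072 -0.02347592]
[{'xy': [423.9, 165.9], 'p': 0.77}, {'xy': [274.7, 242.7], 'p': 0.66}, {'xy': [367.0, 307.0], 'p': 0.62}]
[{'xy': [143.7, 210.2], 'p': 0.8}, {'xy': [111.0, 330.2], 'p': 0.63}, {'xy': [347.8, 240.2], 'p': 0.19}]
```

View pics/w4.png

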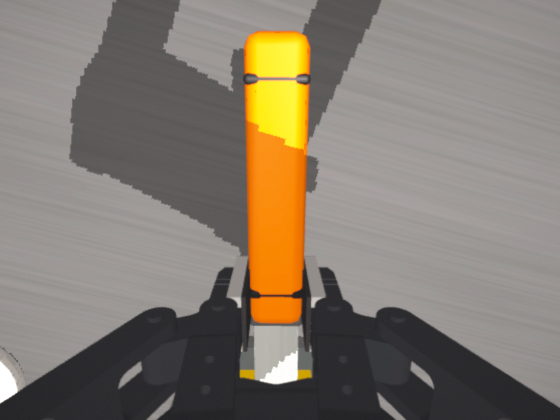

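View pics/s4.png

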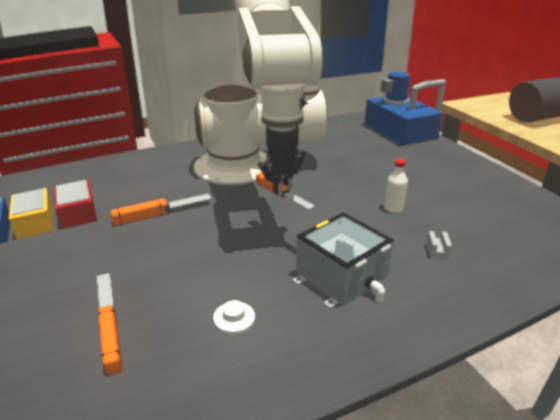

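View pics/t4c.png

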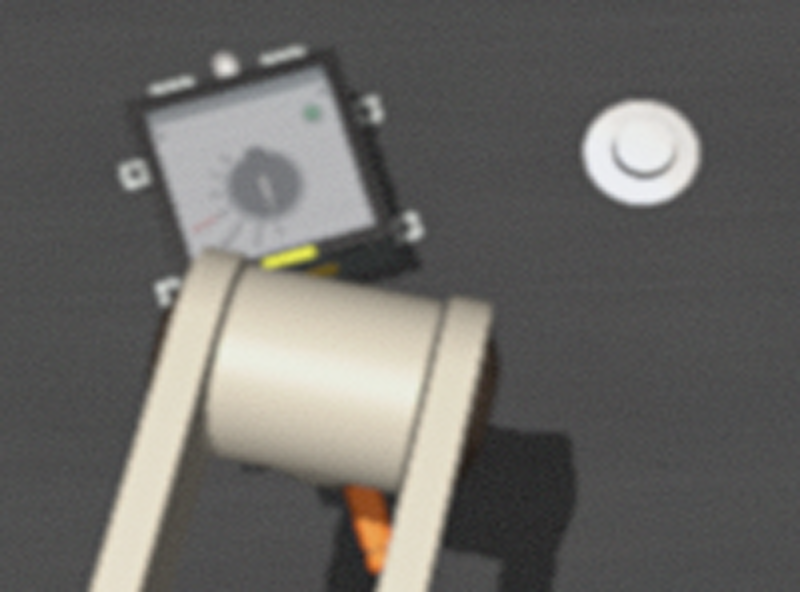

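Run:
```python
from h import *
im=cv2.imread('pics/s4.png')
cv2.imwrite('pics/s4c.png',cv2.resize(im[160:260,240:370],None,fx=6,fy=6,interpolation=cv2.INTER_CUBIC))
for z in (.120,.132,.144): print(z,proj('scene',[[.5505,-.0055,z]])[0])
u=np.array([.964,.265]);T=np.array([.449,-.0334])
for d in (.015,.105): print(d, proj('scene',[[*(T+d*u),.132]]))
```

```text
0.12 [311.06524709 210.65531198]
0.132 [311.25174644 206.19385581]
0.144 [311.43960813 201.67848073]
0.015 [[285.34577118 191.74616996]]
0.105 [[311.16453653 206.14456478]]
```

View pics/s4c.png

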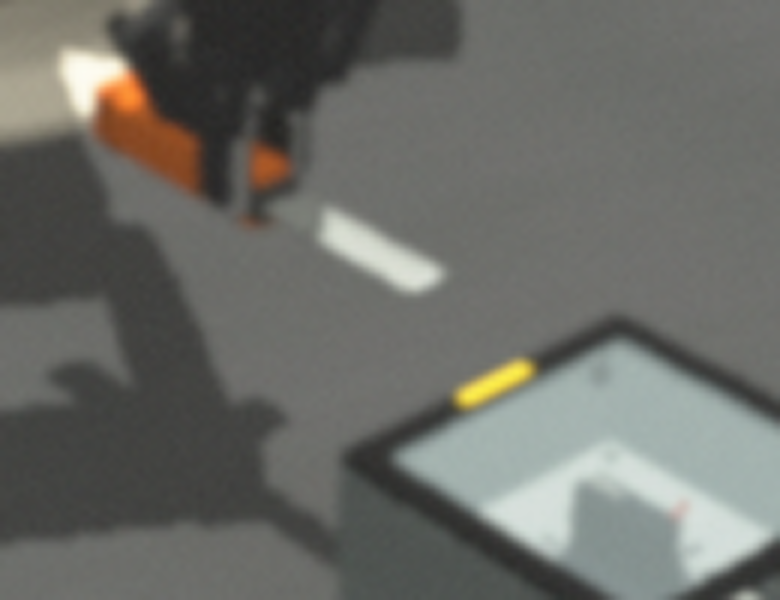

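```bash
python3 - <<'E'
from h import *
print(proj('scene',[[.587,.004,.106],[.653-.964*.068,.022-.265*.068,.106]]))
E
python3 -m handwheel '[[0,[0,0,-0.5],0],[0,[0,0,-0.5],0],[0,[0,0,-0.2],0],[0,[0,0,0],0],[0,[0,0,0],0]]'; python3 -m handwheel '[[0,[0.33,0.09,0],0],[0,[0.33,0.09,0],0],[0,[0.16,0.044,0],0],[0,[0,0,0],0],[0,[0,0,0],0]]'
python3 - <<'E'
from h import *
im=snap('wrist','w5.png');o=bot.get_obs(); print(o['ee_pos'],o['wrist_force'],2*np.arctan2(o['tcp_rot'][2],o['tcp_rot'][1]))
E
```

```text
[[322.21586164 222.54233215]
 [322.30641203 222.64111114]]
time_s: 7.55
ee_pos: [0.4494, -0.0332, 0.0905]
tcp_rot: [-0.0, 0.606, 0.795, -0.0]
wrist_force: [0.1, 0.7, -0.7]
gripper_width: 0.244
time_s: 7.97
ee_pos: [0.4742, -0.0261, 0.0902]
tcp_rot: [-0.0, 0.606, 0.796, -0.0]
wrist_force: [0.0, -0.8, -1.0]
gripper_width: 0.241
[ 0.47384884 -0.02612798  0.09017469] [ 0.34671118  0.74191891 -1.72423754] 1.8399351242512392
```

View pics/w5.png

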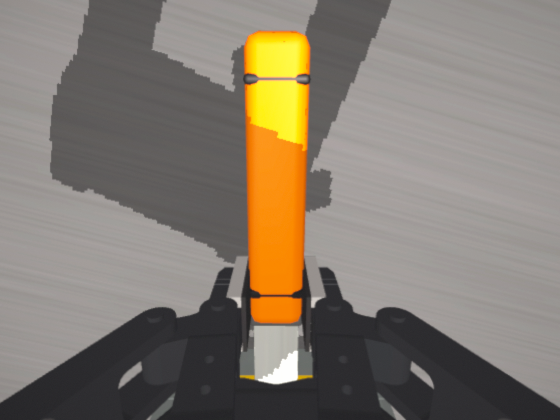

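```bash
python3 -m handwheel '[[0,[0,0,-0.04],0],[0,[0.16,0.044,0],0],[0,[0.16,0.044,0],0],[0,[0.1,0.027,0],0],[0,[0,0,0],0]]'; python3 -m handwheel '[[0,[0.16,0.044,0],0],[0,[0.05,0.013,0],0],[0,[0,0,0],0],[0,[0,0,0],0]]'
python3 - <<'E'
from h import *
im=snap('scene','s6.png');o=bot.get_obs(); print(o['ee_pos'],o['wrist_force'],2*np.arctan2(o['tcp_rot'][2],o['tcp_rot'][1]))
cv2.imwrite('pics/s6c.png',cv2.resize(im[160:260,270:400],None,fx=6,fy=6,interpolation=cv2.INTER_CUBIC))
E
```

```text
time_s: 8.43
ee_pos: [0.4871, -0.0227, 0.0891]
tcp_rot: [0.0, 0.606, 0.795, 0.0]
wrist_force: [0.8, 0.8, -0.5]
gripper_width: 0.243
time_s: 8.77
ee_pos: [0.4928, -0.0211, 0.089]
tcp_rot: [-0.0, 0.606, 0.795, -0.0]
wrist_force: [-0.3, 0.3, -1.8]
gripper_width: 0.246
[ 0.49271102 -0.02108787  0.08902365] [ 0.54271396  0.01871532 -1.44115914] 1.8395697322681075
```

View pics/s6c.png

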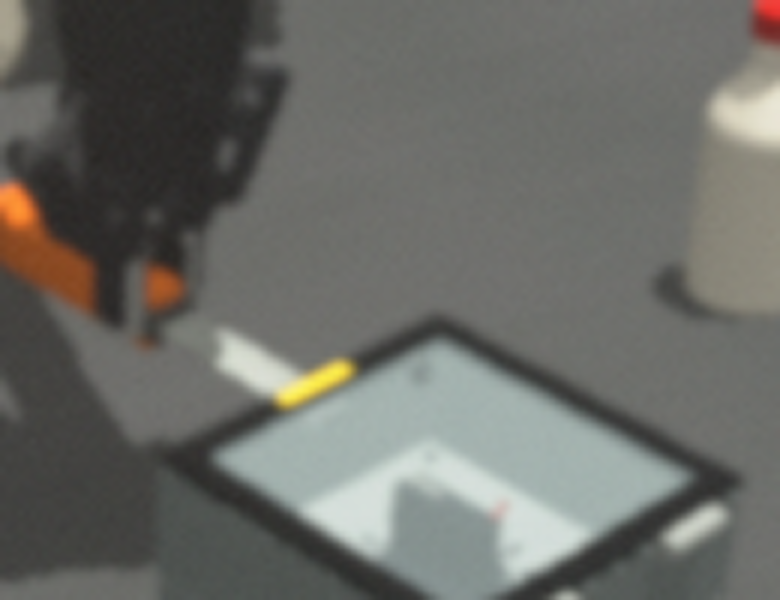

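```bash
for i in 1; do python3 -m handwheel '[[0,[0,0,0.07],0],[0,[0,0,0.07],0],[0,[0,0,0],0]]'; done; python3 -m handwheel '[[0,[0,0,0.07],0],[0,[0,0,0],0]]'; python3 -m handwheel '[[0,[0,0,0.07],0],[0,[0,0,0],0]]'
```

```text
time_s: 9.07
ee_pos: [0.4926, -0.0211, 0.0935]
tcp_rot: [-0.0, 0.606, 0.795, -0.0]
wrist_force: [-1.0, 0.1, -5.4]
gripper_width: 0.244
time_s: 9.23
ee_pos: [0.4926, -0.0211, 0.0954]
tcp_rot: [-0.0, 0.606, 0.795, -0.0]
wrist_force: [0.8, 1.2, -8.5]
gripper_width: 0.243
time_s: 9.4
ee_pos: [0.4926, -0.0211, 0.0976]
tcp_rot: [-0.0, 0.606, 0.795, -0.0]
wrist_force: [0.4, 0.7, -7.5]
gripper_width: 0.244
```

```bash
python3 -m handwheel '[[0,[0,0,0.1],0],[0,[0,0,0],0]]'; python3 -m handwheel '[[0,[0,0,0.1],0],[0,[0,0,0.1],0],[0,[0,0,0],0]]'
python3 - <<'E'
from h import *
im=snap('scene','s7.png');o=bot.get_obs(); print(o['ee_pos'],o['wrist_force'],o['wrist_torque'])
cv2.imwrite('pics/s7c.png',cv2.resize(im[160:260,270:400],None,fx=6,fy=6,interpolation=cv2.INTER_CUBIC))
E
```

```text
time_s: 9.57
ee_pos: [0.4928, -0.0211, 0.1009]
tcp_rot: [0.0, 0.606, 0.795, -0.0]
wrist_force: [-1.5, 0.2, -5.1]
gripper_width: 0.239
time_s: 9.82
ee_pos: [0.4928, -0.0211, 0.1071]
tcp_rot: [0.0, 0.606, 0.795, -0.0]
wrist_force: [-1.9, 0.2, -6.4]
gripper_width: 0.245
[ 0.49272971 -0.02112384  0.10679001] [-1.68812318  0.43671405 -6.02063199] [-0.04276607  0.65063026  0.08048763]
```

View pics/s7c.png

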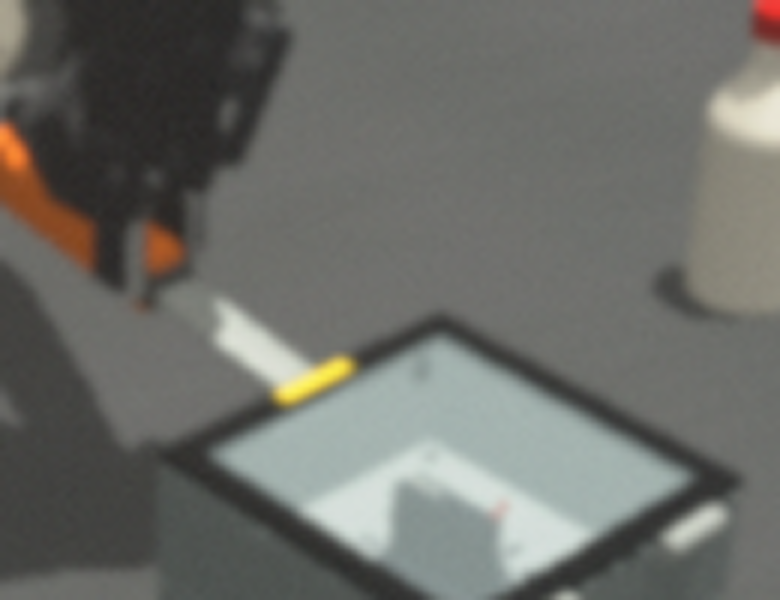

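```bash
python3 -m handwheel '[[0,[0,0,-0.2],0],[0,[0,0,-0.2],0],[0,[0,0,-0.2],0],[0,[0,0,0],0]]'; python3 -m handwheel '[[0,[0.16,0.044,0],0],[0,[0.16,0.044,0],0],[0,[0,0,0],0]]'
```

```text
time_s: 10.2
ee_pos: [0.4929, -0.0211, 0.0876]
tcp_rot: [0.0, 0.606, 0.795, 0.0]
wrist_force: [0.6, -0.2, 2.7]
gripper_width: 0.243
time_s: 10.45
ee_pos: [0.5033, -0.0183, 0.0886]
tcp_rot: [0.0, 0.606, 0.795, 0.0]
wrist_force: [0.0, -0.2, -0.9]
gripper_width: 0.246
```

```bash
python3 -m handwheel '[[0,[0.16,0.044,0],0],[0,[0.16,0.044,0],0],[0,[0.16,0.044,0],0],[0,[0.16,0.044,0],0],[0,[0,0,0],0]]'; python3 -m handwheel '[[0,[0,0,-0.1],0],[0,[0,0,-0.1],0],[0,[0,0,-0.1],0],[0,[0,0,0],0]]'
python3 - <<'E'
from h import *
im=snap('scene','s8.png');o=bot.get_obs(); print(o['ee_pos'],o['wrist_force'],o['wrist_torque'])
cv2.imwrite('pics/s8c.png',cv2.resize(im[160:260,270:400],None,fx=6,fy=6,interpolation=cv2.INTER_CUBIC))
E
```

```text
time_s: 10.87
ee_pos: [0.5224, -0.013, 0.0884]
tcp_rot: [0.0, 0.606, 0.796, 0.0]
wrist_force: [0.4, 0.5, -1.2]
gripper_width: 0.243
time_s: 11.2
ee_pos: [0.5215, -0.0133, 0.0794]
tcp_rot: [0.0, 0.606, 0.795, -0.0]
wrist_force: [-3.4, -0.8, 5.7]
gripper_width: 0.243
[ 0.5215266  -0.01333095  0.07960795] [-2.0863152  -0.43166703  5.04566991] [-0.10396362  0.08945831  0.00560308]
```

View pics/s8c.png

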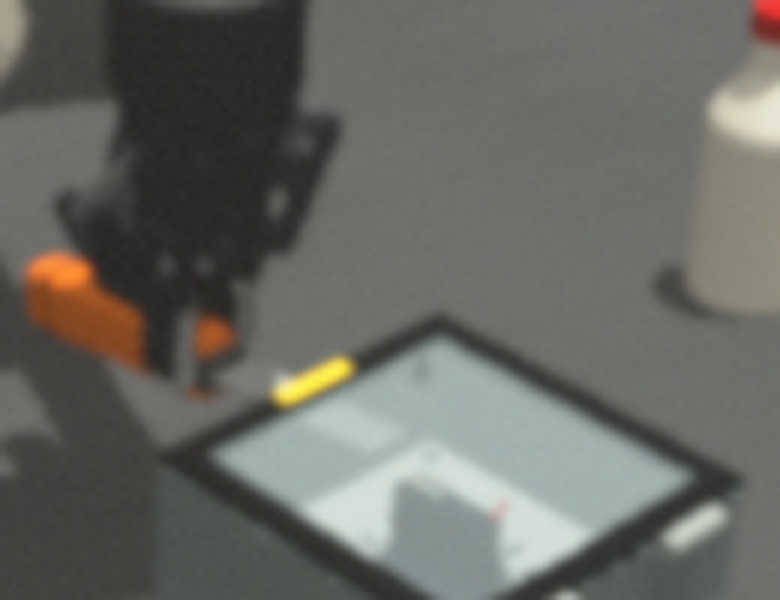

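```bash
python3 -m handwheel '[[0,[0,0,-0.1],0],[0,[0,0,-0.1],0],[0,[0,0,0],0]]'; python3 -m handwheel '[[0,[0,0,-0.1],0],[0,[0,0,-0.1],0],[0,[0,0,0],0]]'
python3 - <<'E'
from h import *
im=snap('scene','s9.png');o=bot.get_obs(); print(o['ee_pos'],o['wrist_force'],o['wrist_torque'])
cv2.imwrite('pics/s9c.png',cv2.resize(im[160:260,270:400],None,fx=6,fy=6,interpolation=cv2.INTER_CUBIC))
E
```

```text
time_s: 11.5
ee_pos: [0.5216, -0.0134, 0.0741]
tcp_rot: [0.001, 0.606, 0.795, 0.0]
wrist_force: [-7.0, -1.3, 14.1]
gripper_width: 0.242
time_s: 11.75
ee_pos: [0.5217, -0.0133, 0.0679]
tcp_rot: [0.001, 0.606, 0.795, 0.0]
wrist_force: [-3.9, -0.8, 8.7]
gripper_width: 0.239
[ 0.52169327 -0.01332889  0.06795844] [-3.65026024 -0.3935779   9.22214026] [ 0.03102467 -0.07391267  0.01123977]
```

View pics/s9c.png

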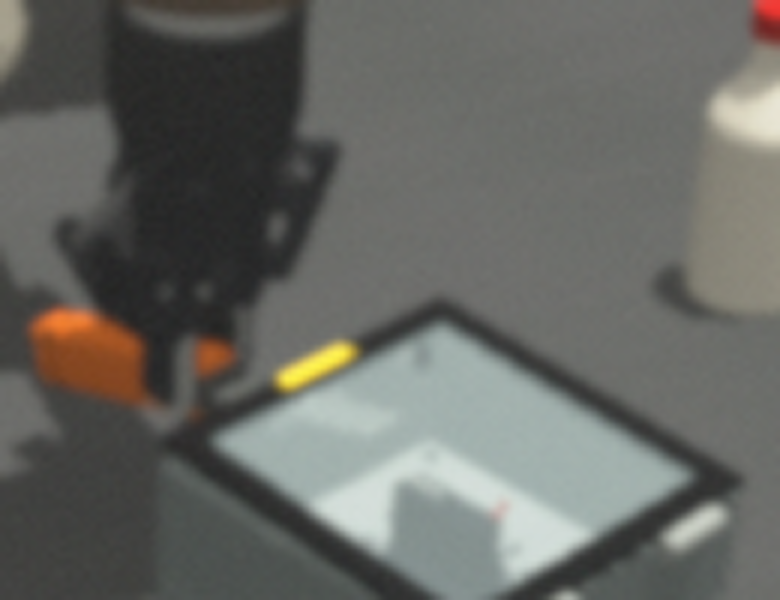

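```bash
python3 -m handwheel '[[0,[0,0,-0.1],0],[0,[0,0,-0.1],0],[0,[0,0,-0.1],0],[0,[0,0,-0.1],0],[0,[0,0,0],0]]'
python3 - <<'E'
from h import *
im=snap('scene','s10.png');o=bot.get_obs(); print(o['ee_pos'],o['wrist_force'],o['wrist_torque'])
cv2.imwrite('pics/s10c.png',cv2.resize(im[160:260,270:400],None,fx=6,fy=6,interpolation=cv2.INTER_CUBIC))
E
```

```text
time_s: 12.22
ee_pos: [0.5222, -0.0134, 0.056]
tcp_rot: [0.001, 0.606, 0.795, 0.0]
wrist_force: [-0.9, -0.2, 9.4]
gripper_width: 0.246
[ 0.5221374  -0.01338954  0.05607124] [ 0.11344087 -0.75843186  7.5525387 ] [-0.00172696 -0.41305137 -0.05660306]
```

View pics/s10c.png

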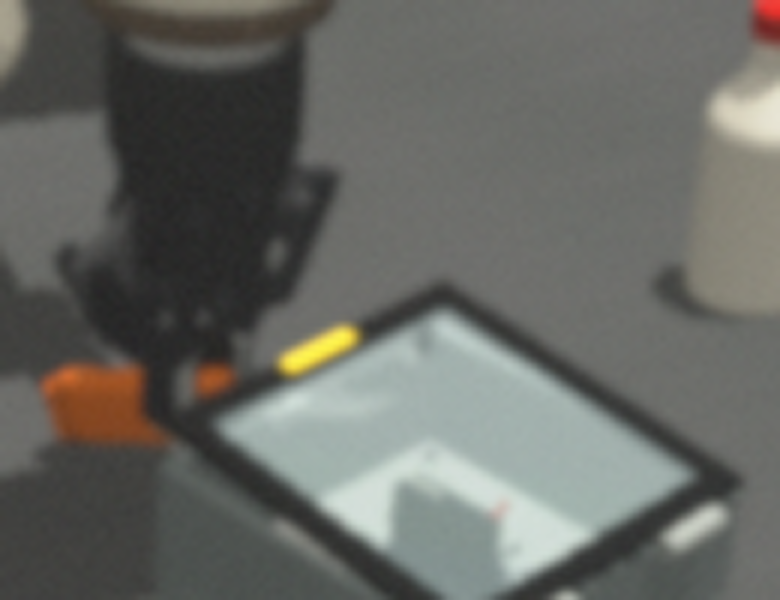

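```bash
python3 -m handwheel '[[0,[-0.177,-0.049,0],0],[0,[-0.177,-0.049,0],0],[0,[-0.177,-0.049,0],0],[0,[-0.177,-0.049,0],0],[0,[0,0,0],0]]'; python3 -m handwheel '[[0,[0.084,0.023,0.43],0],[0,[0.084,0.023,0.43],0],[0,[0,0,0],0]]'
python3 - <<'E'
from h import *
im=snap('scene','s11.png');o=bot.get_obs(); print(o['ee_pos'],o['wrist_force'],o['wrist_torque'])
cv2.imwrite('pics/s11c.png',cv2.resize(im[140:260,250:400],None,fx=5,fy=5,interpolation=cv2.INTER_CUBIC))
E
```

```text
time_s: 12.68
ee_pos: [0.4992, -0.0193, 0.0553]
tcp_rot: [-0.0, 0.606, 0.795, -0.0]
wrist_force: [0.1, -0.6, -1.3]
gripper_width: 0.242
time_s: 12.93
ee_pos: [0.5063, -0.0178, 0.0831]
tcp_rot: [0.001, 0.606, 0.795, 0.001]
wrist_force: [0.8, -0.4, -1.4]
gripper_width: 0.243
[ 0.50596799 -0.01778829  0.08196216] [-1.10141727  0.46073711 -1.77666624] [-0.05135001 -0.01855152 -0.03420754]
```

View pics/s11c.png

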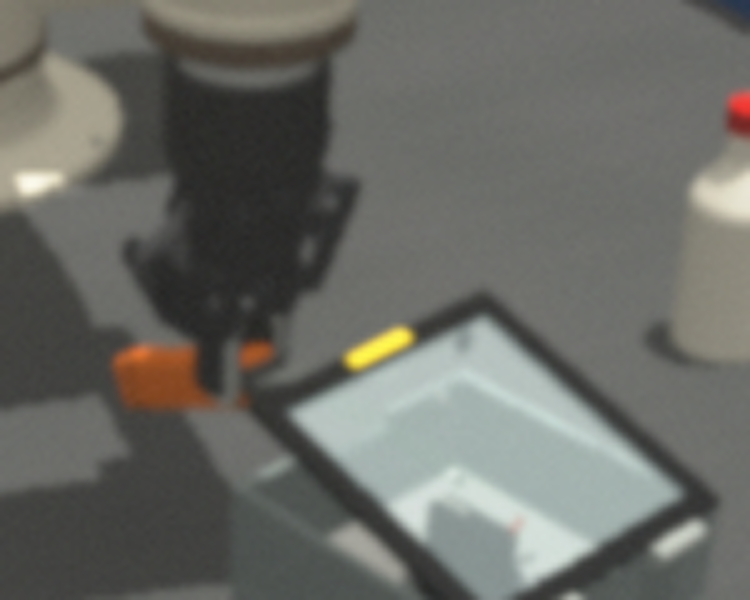

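```bash
python3 -m handwheel '[[0,[0.165,0.045,0.405],0],[0,[0.165,0.045,0.405],0],[0,[0.239,0.066,0.362],0],[0,[0.239,0.066,0.362],0],[0,[0,0,0],0]]'
python3 - <<'E'
from h import *
im=snap('scene','s12.png');o=bot.get_obs(); print(o['ee_pos'],o['wrist_force'],o['wrist_torque'])
cv2.imwrite('pics/s12c.png',cv2.resize(im[120:260,250:400],None,fx=4.2,fy=4.2,interpolation=cv2.INTER_CUBIC))
E
```

```text
time_s: 13.4
ee_pos: [0.5308, -0.0109, 0.1281]
tcp_rot: [0.001, 0.606, 0.796, 0.0]
wrist_force: [0.4, 0.3, -1.5]
gripper_width: 0.244
[ 0.52998847 -0.01102907  0.12704618] [ 0.44782328  0.09914281 -0.83829577] [ 0.00118359  0.04056359 -0.01276593]
```

View pics/s12c.png

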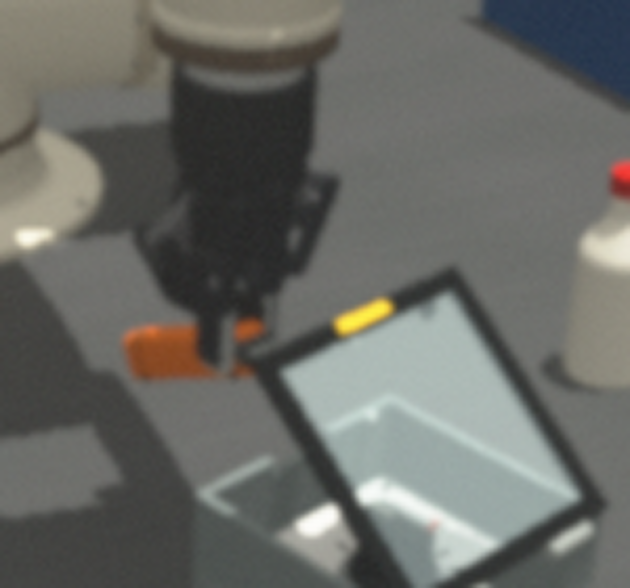

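```bash
python3 -m handwheel '[[0,[0.304,0.083,0.307],0],[0,[0.304,0.083,0.307],0],[0,[0.357,0.098,0.237],0],[0,[0.357,0.098,0.237],0],[0,[0.395,0.109,0.16],0],[0,[0.395,0.109,0.16],0],[0,[0,0,0],0]]'
python3 - <<'E'
from h import *
im=snap('scene','s13.png');o=bot.get_obs(); print(o['ee_pos'],o['wrist_force'],o['wrist_torque'])
cv2.imwrite('pics/s13c.png',cv2.resize(im[120:260,250:400],None,fx=4.2,fy=4.2,interpolation=cv2.INTER_CUBIC))
E
```

```text
time_s: 14.03
ee_pos: [0.5939, 0.0066, 0.1688]
tcp_rot: [-0.0, 0.606, 0.796, 0.0]
wrist_force: [0.3, 0.1, -0.8]
gripper_width: 0.245
[0.59290709 0.00638847 0.16828584] [-0.12095788 -0.5541542  -0.96391663] [ 0.02047984 -0.03459974 -0.01462139]
```

View pics/s13c.png

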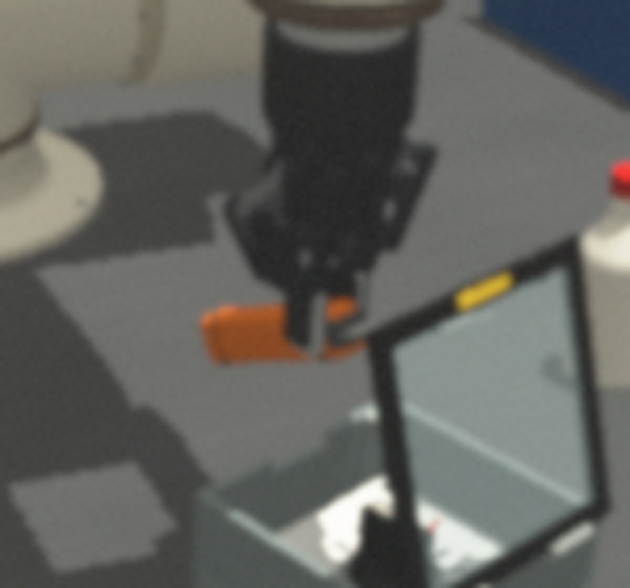

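```bash
python3 -m handwheel '[[0,[0.418,0.115,0.075],0],[0,[0.418,0.115,0.075],0],[0,[0.421,0.116,-0.013],0],[0,[0.421,0.116,-0.03],0],[0,[0.421,0.116,-0.07],0],[0,[0,0,0],0]]'
python3 - <<'E'
from h import *
im=snap('scene','s14.png');o=bot.get_obs(); print(o['ee_pos'],o['wrist_force'],o['wrist_torque'])
cv2.imwrite('pics/s14c.png',cv2.resize(im[120:260,260:410],None,fx=4.2,fy=4.2,interpolation=cv2.INTER_CUBIC))
E
```

```text
time_s: 14.58
ee_pos: [0.6562, 0.0238, 0.1688]
tcp_rot: [-0.001, 0.606, 0.796, -0.0]
wrist_force: [-0.3, -0.3, -1.1]
gripper_width: 0.244
[0.65535983 0.02362966 0.16905606] [-0.31319614 -0.51043809 -2.14539891] [-0.0075507   0.03413701  0.05058113]
```

View pics/s14c.png

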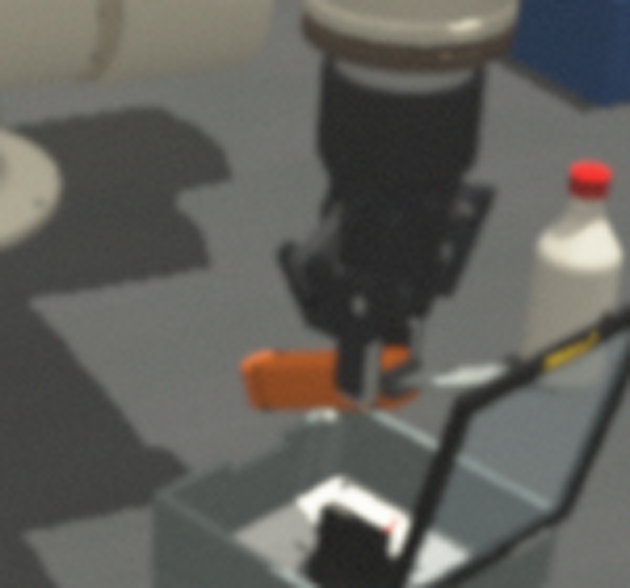

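Run:
```python
from h import *
u=np.array([.9643,.2648]);v=np.array([-.2648,.9643]);c=np.array([.653,.022])
for th in (1.5,1.6,1.7,1.8,1.9):
    h=.075-.150*np.cos(th); z=.1+.15*np.sin(th)
    h2=h-.006*np.sin(th)*-1; 
    print(th,proj('scene',[[*(c+u*h-v*.075),z],[*(c+u*h),z]]).round(1).tolist())
im=cv2.imread('pics/s14.png');cv2.imwrite('pics/s14d.png',im[100:300,280:480])
```

```text
1.5 [[348.7, 201.0], [374.8, 188.2]]
1.6 [[354.9, 204.0], [381.0, 191.0]]
1.7 [[361.1, 207.8], [387.2, 194.4]]
1.8 [[367.4, 212.3], [393.3, 198.6]]
1.9 [[373.4, 217.6], [399.2, 203.5]]
```

View pics/s14d.png

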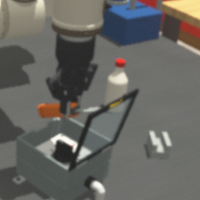

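```bash
python3 -m handwheel '[[0,[-0.8,-0.22,0],0],[0,[-0.8,-0.22,0],0],[0,[-0.8,-0.22,0],0],[0,[-0.8,-0.22,0],0],[0,[-0.8,-0.22,0],0],[0,[-0.36,-1,0],0],[0,[-0.36,-1,0],0],[0,[-0.36,-1,0],0],[0,[-0.36,-1,0],0],[0,[-0.36,-1,0],0]]';python3 -m handwheel '[[0,[-0.36,-1,0],0],[0,[-0.36,-1,0],0],[0,[0,0,-0.9],0],[0,[0,0,-0.9],0],[0,[0,0,-0.9],0],[0,[0,0,0],0]]'
python3 - <<'E'
from h import *
im=snap('scene','s15.png');o=bot.get_obs(); print(o['ee_pos'],o['wrist_force'],o['wrist_torque'])
cv2.imwrite('pics/s15c.png',cv2.resize(im[120:320,130:430],None,fx=2.6,fy=2.6,interpolation=cv2.INTER_CUBIC))
E
```

```text
time_s: 15.47
ee_pos: [0.4799, -0.1603, 0.1703]
tcp_rot: [0.0, 0.606, 0.795, -0.0]
wrist_force: [1.4, -0.4, -1.0]
gripper_width: 0.247
time_s: 15.97
ee_pos: [0.457, -0.2178, 0.0848]
tcp_rot: [-0.003, 0.606, 0.795, -0.0]
wrist_force: [-0.8, -0.2, -3.1]
gripper_width: 0.24
[ 0.45818039 -0.21833051  0.0876949 ] [ 0.31776675 -0.05427613 -0.28590451] [-0.03965492 -0.00347743  0.01524389]
```

View pics/s15c.png

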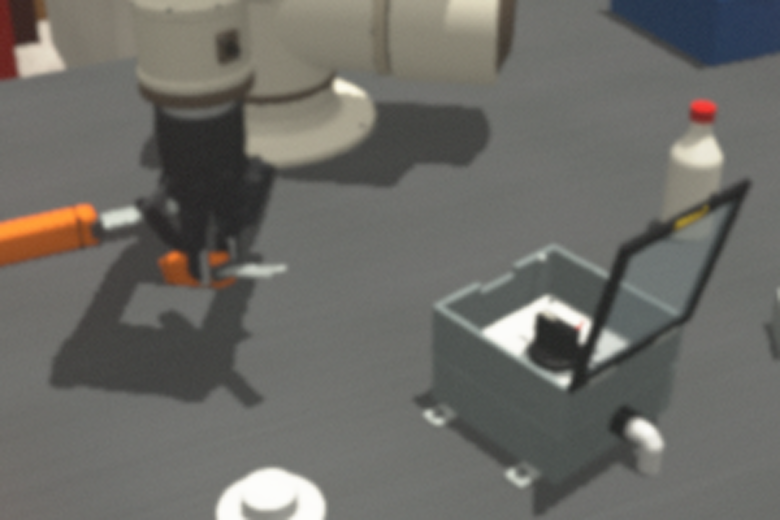

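```bash
python3 -m handwheel '[[0,[0,0,-0.5],0],[0,[0,0,-0.5],0],[0,[0,0,-0.2],0],[0,[0,0,-0.2],0],[0,[0,0,-0.2],0],[0,[0,0,-0.2],0],[0,[0,0,0],0]]'; python3 -m handwheel '[[0,[0,0,-0.2],0],[0,[0,0,-0.2],0],[0,[0,0,0],0]]';python3 -m handwheel '[[0,[0,0,-0.15],0],[0,[0,0,-0.1],0],[0,[0,0,0],0]]'
python3 - <<'E'
from h import *
im=snap('scene','s16.png');o=bot.get_obs(); print(o['ee_pos'],o['wrist_force'],o['wrist_torque'])
cv2.imwrite('pics/s16c.png',cv2.resize(im[180:280,150:290],None,fx=5,fy=5,interpolation=cv2.INTER_CUBIC))
E
```

```text
time_s: 16.6
ee_pos: [0.4613, -0.2198, 0.0365]
tcp_rot: [0.001, 0.606, 0.796, 0.0]
wrist_force: [2.2, -1.1, 5.6]
gripper_width: 0.24
time_s: 16.85
ee_pos: [0.4615, -0.2198, 0.0246]
tcp_rot: [0.002, 0.606, 0.796, 0.0]
wrist_force: [3.2, -2.0, 6.3]
gripper_width: 0.24
time_s: 17.1
ee_pos: [0.4614, -0.2198, 0.0173]
tcp_rot: [0.001, 0.606, 0.796, 0.0]
wrist_force: [2.9, 0.1, 6.8]
gripper_width: 0.243
[ 0.46134933 -0.21983437  0.01742581] [2.67332901 0.30997385 5.99412351] [-0.18437584  0.01193521  0.09000934]
```

View pics/s16c.png

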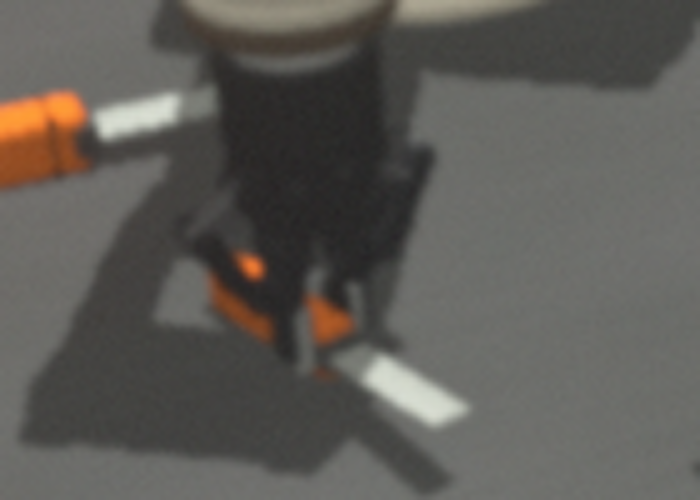

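```bash
python3 -m handwheel '[[0,[0,0,-0.1],0],[0,[0,0,-0.1],0],[0,[0,0,-0.07],0],[0,[0,0,0],0]]'
python3 -m handwheel '[[0,[0,0,-0.05],0],[0,[0,0,0],0]]'
```

```text
time_s: 17.48
ee_pos: [0.4615, -0.2198, 0.0093]
tcp_rot: [0.002, 0.606, 0.796, 0.0]
wrist_force: [2.9, 0.4, 7.4]
gripper_width: 0.243
time_s: 17.65
ee_pos: [0.4615, -0.2198, 0.0079]
tcp_rot: [0.002, 0.606, 0.796, 0.0]
wrist_force: [4.7, 0.5, 6.1]
gripper_width: 0.242
```

```bash
python3 -m handwheel '[[0.6,[0,0,0],0],[0.6,[0,0,0],0],[0.6,[0,0,0],0],[0.6,[0,0,0],0],[0.6,[0,0,0],0]]'; python3 -m handwheel '[[0.6,[0,0,0.4],0],[0.6,[0,0,1],0],[0.6,[0,0,1],0],[0.6,[0,0,1],0],[1,[0,0,1],0],[1,[0,0,1],0],[1,[0,0,1],0],[1,[0,0,0],0]]'
python3 - <<'E'
from h import *
im=snap('scene','s17.png');o=bot.get_obs(); print(o['ee_pos'],o['wrist_force'],o['joints'])
cv2.imwrite('pics/s17c.png',cv2.resize(im[120:320,130:430],None,fx=2.6,fy=2.6,interpolation=cv2.INTER_CUBIC))
E
```

```text
time_s: 18.07
ee_pos: [0.4603, -0.2193, 0.0066]
tcp_rot: [0.0, 0.606, 0.795, -0.0]
wrist_force: [-0.6, -0.3, -0.3]
gripper_width: 0.601
time_s: 18.73
ee_pos: [0.4618, -0.2202, 0.2044]
tcp_rot: [0.004, 0.606, 0.795, 0.0]
wrist_force: [-0.1, -0.3, 1.8]
gripper_width: 1.002
[ 0.46123208 -0.21987144  0.20142684] [ 0.32047785 -0.65180201 -1.58483543] [-5.95651274e-01  2.55877654e-02  1.63319995e+00 -1.01421737e-04
  1.47785263e+00 -2.43516422e+00]
```

View pics/s17c.png

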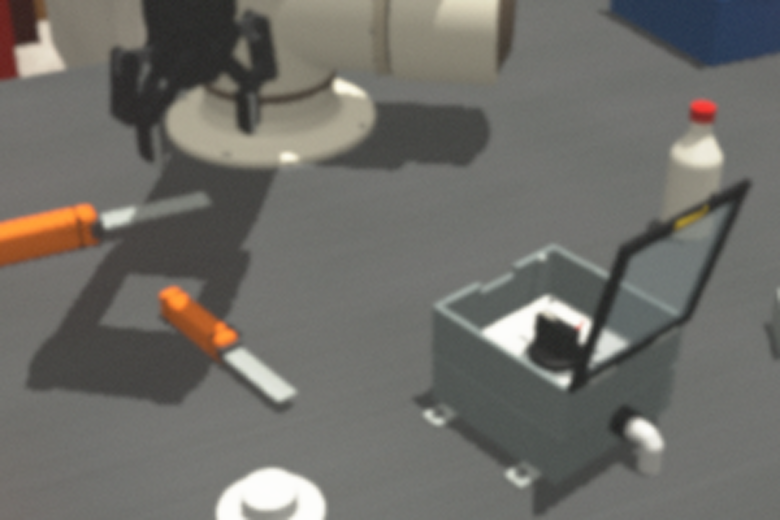

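```bash
python3 -m handwheel '[[1,[0.8,1,0.2],0],[1,[0.8,1,0.2],0],[1,[0.8,1,0.2],0],[1,[0.8,1,0.2],0],[1,[0.8,1,0.2],0],[1,[0.8,1,0.2],0],[1,[0.8,1,0.2],0],[1,[0.8,1,0.2],0],[1,[0,0.06,0],0],[1,[0,0,0],0]]'; python3 -m handwheel '[[1,[0,0,0],0],[1,[0,0,0],0]]'
python3 - <<'E'
from h import *
im=snap('wrist','w18.png');o=bot.get_obs(); print(o['ee_pos'],2*np.arctan2(o['tcp_rot'][2],o['tcp_rot'][1]),o['joints'],o['wrist_torque'])
E
```

```text
time_s: 19.62
ee_pos: [0.6528, 0.0243, 0.2447]
tcp_rot: [-0.001, 0.605, 0.796, -0.001]
wrist_force: [-0.3, 0.1, 0.3]
gripper_width: 1.0
time_s: 19.78
ee_pos: [0.6518, 0.0217, 0.2459]
tcp_rot: [-0.0, 0.606, 0.795, -0.0]
wrist_force: [-1.3, -0.3, -0.9]
gripper_width: 1.001
[0.65179371 0.02149272 0.24622014] 1.8383071280721468 [-8.49536947e-02  3.09419597e-01  1.21404937e+00 -2.45518311e-04
  1.61864602e+00 -1.92327250e+00] [ 0.02576106 -0.01706589 -0.01184036]
```

View pics/w18.png

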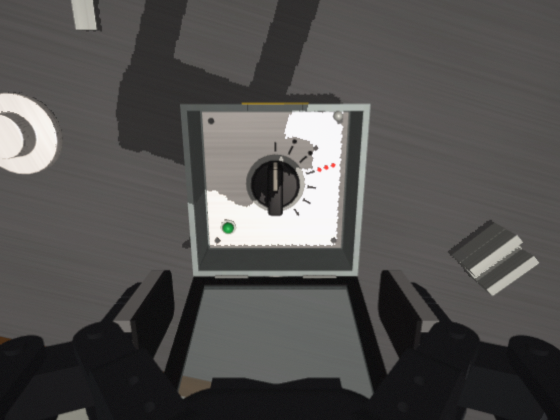

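Run:
```python
from h import *
im=cv2.imread('pics/w18.png');cv2.imwrite('pics/w18c.png',cv2.resize(im[130:240,220:345],None,fx=6,fy=5,interpolation=cv2.INTER_CUBIC))
print(at('wrist',(275,184),.06))
for p in [(182,105),(370,104),(192,275),(358,276)]: print(at('wrist',p,.1))
```

```text
[0.6521433  0.02066108 0.06      ]
[ 0.60130503 -0.06931869  0.1       ]
[0.56130085 0.07363129 0.1       ]
[ 0.74553646 -0.03231666  0.1       ]
[0.70629473 0.11429739 0.1       ]
```

View pics/w18c.png

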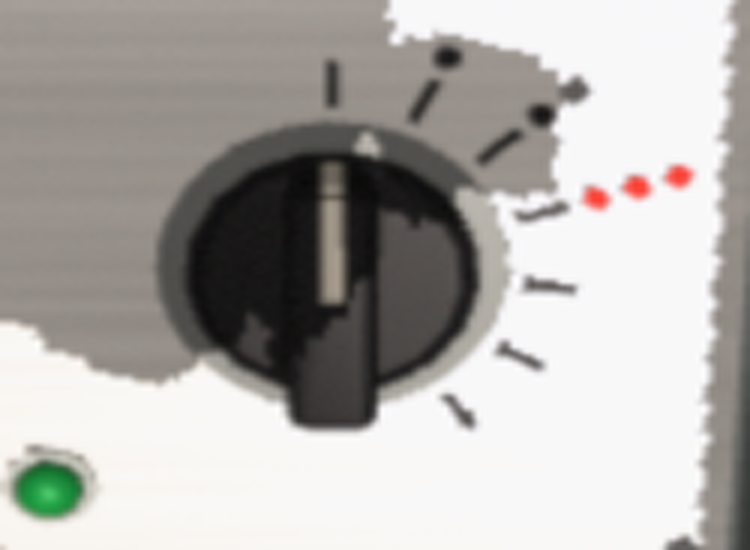

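```bash
python3 -m handwheel '[[1,[0.04,0,-1],0],[1,[0,0,-1],0],[1,[0,0,-1],0],[1,[0,0,-1],0],[1,[0,0,-0.7],0],[1,[0,0,-0.7],0],[1,[0,0,-0.4],0],[1,[0,0,-0.2],0],[1,[0,0,0],0]]'; python3 -m handwheel '[[0,[0,0,0],0],[0,[0,0,0],0],[0,[0,0,0],0],[0,[0,0,0],0],[0,[0,0,0],0],[0,[0,0,0],0],[0,[0,0,0],0],[0,[0,0,0],0],[0,[0,0,0],0]]'
python3 - <<'E'
from h import *
im=snap('wrist','w19.png');o=bot.get_obs(); print(o['ee_pos'],2*np.arctan2(o['tcp_rot'][2],o['tcp_rot'][1]),o['wrist_force'],o['wrist_torque'])
E
```

```text
time_s: 20.58
ee_pos: [0.6531, 0.022, 0.0659]
tcp_rot: [-0.0, 0.606, 0.795, -0.0]
wrist_force: [-0.6, 0.6, -0.3]
gripper_width: 0.999
time_s: 21.33
ee_pos: [0.6539, 0.0218, 0.0672]
tcp_rot: [0.001, 0.606, 0.795, -0.0]
wrist_force: [0.6, -6.3, 3.7]
gripper_width: 0.145
[0.65392394 0.02176086 0.06720379] 1.8392376350292141 [-0.13197729 -6.41683316  4.32987032] [-0.86959134  0.10260895  0.04457323]
```

View pics/w19.png

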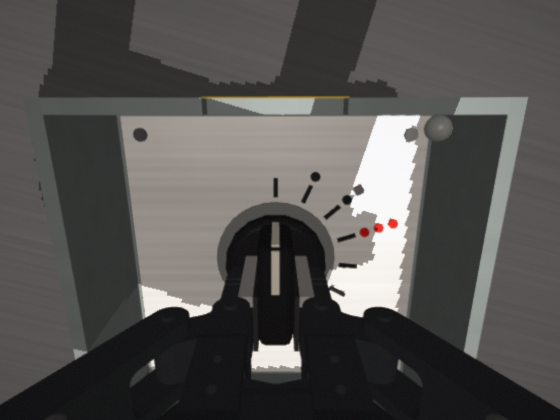

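```bash
cat > st.py <<'E'
from h import *
o=bot.get_obs(); y=2*np.arctan2(o['tcp_rot'][2],o['tcp_rot'][1])
print('yaw',round(y,4),'turned',round(1.8388-y,4),'F',np.round(o['wrist_force'],1),'M',np.round(o['wrist_torque'],3),o['ee_pos'].round(4))
E
python3 -m handwheel '[[0,[0,-0.05,0.02],0],[0,[0,0,0],0]]' >/dev/null; python3 st.py
python3 -m handwheel '[[0,[0,0,0],-0.5],[0,[0,0,0],-0.5]]'>/dev/null; python3 st.py
python3 -m handwheel '[[0,[0,0,0],-0.5],[0,[0,0,0],-0.5]]'>/dev/null; python3 st.py
```

```text
yaw 1.8396 turned -0.0008 F [ 3.4  4.1 -0.1] M [ 0.953 -0.508 -0.006] [0.6539 0.0216 0.0672]
yaw 1.7378 turned 0.101 F [ 3.1  3.7 -0.6] M [ 0.783 -0.627  0.171] [0.6539 0.0215 0.0673]
yaw 1.6373 turned 0.2015 F [ 4.8  2.2 -1.3] M [ 0.703 -0.66   0.122] [0.6539 0.0215 0.0672]
```

```bash
for k in 1; do python3 -m handwheel '[[0,[0.02,0.015,0],-0.5],[0,[0,0,0],-0.5]]'>/dev/null; python3 st.py; done
python3 -m handwheel '[[0,[0,0,0],-0.6],[0,[0,0,0],-0.5]]'>/dev/null; python3 st.py
python3 -m handwheel '[[0,[0,0,0],-0.5],[0,[0,0,0],-0.5]]'>/dev/null; python3 st.py
python3 -m handwheel '[[0,[0,0,0],-0.5],[0,[0,0,0],-0.5]]'>/dev/null; python3 st.py
python3 - <<'E'
from h import *
snap('wrist','w20.png')
E
```

```text
yaw 1.5372 turned 0.3016 F [-2.1 -0.9  2. ] M [0.041 0.27  0.064] [0.6541 0.0215 0.0673]
yaw 1.4266 turned 0.4122 F [-0.8 -2.4  1.2] M [0.063 0.224 0.091] [0.654  0.0214 0.0672]
yaw 1.3272 turned 0.5116 F [-1.5 -1.1  1.4] M [-0.104  0.226  0.17 ] [0.654  0.0214 0.0673]
yaw 1.2272 turned 0.6116 F [-1.  -1.8  1.4] M [-0.167  0.171  0.176] [0.654  0.0213 0.0672]
```

View pics/w20.png

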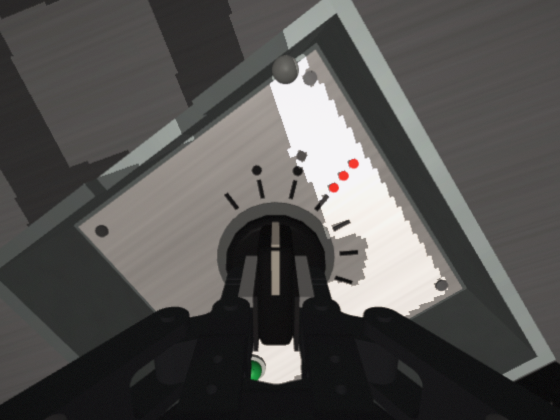

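```bash
python3 -m handwheel '[[0,[0,0,0],-0.5],[0,[0,0,0],-0.5]]'>/dev/null; python3 st.py
python3 -m handwheel '[[0,[0,0,0],-0.6],[0,[0,0,0],-0.6]]'>/dev/null; python3 st.py
python3 -m handwheel '[[0,[0,0,0],-0.5],[0,[0,0,0],-0.5]]'>/dev/null; python3 st.py
python3 -m handwheel '[[0,[0,0,0],-0.5],[0,[0,0,0],-0.5]]'>/dev/null; python3 st.py
python3 -m handwheel '[[0,[0,0,0],-0.5],[0,[0,0,0],-0.4]]'>/dev/null; python3 st.py
python3 - <<'E'
from h import *
snap('wrist','w21.png')
E
```

```text
yaw 1.1287 turned 0.7101 F [-2.3 -1.6  1.8] M [-0.293  0.232  0.038] [0.654  0.0213 0.0672]
yaw 1.008 turned 0.8308 F [-1.7 -2.5  2.5] M [-0.364  0.247  0.061] [0.654  0.0212 0.0672]
yaw 0.9083 turned 0.9305 F [-3.3 -3.2  2.4] M [-0.522  0.316  0.143] [0.654  0.0212 0.0672]
yaw 0.8084 turned 1.0304 F [-2.7 -3.6  2.1] M [-0.559  0.281  0.21 ] [0.654  0.0211 0.0672]
yaw 0.7181 turned 1.1207 F [-3.4 -3.1  2.2] M [-0.549  0.349  0.047] [0.654  0.0211 0.0672]
```

View pics/w21.png

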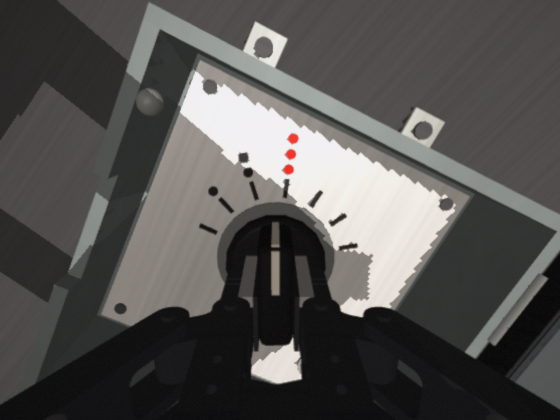

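```bash
python3 -m handwheel '[[0,[0,0,0],-0.5],[0,[0,0,0],-0.4]]'>/dev/null; python3 st.py
python3 -m handwheel '[[0,[0,0,0],-0.42],[0,[0,0,0],0],[0,[0,0,0],0],[0,[0,0,0],0],[0,[0,0,0],0],[0,[0,0,0],0],[0,[0,0,0],0]]'; python3 st.py
python3 - <<'E'
from h import *
im=snap('wrist','w22.png');cv2.imwrite('pics/w22c.png',cv2.resize(im[110:310,180:380],None,fx=3,fy=3,interpolation=cv2.INTER_CUBIC)); snap('scene','s22.png')
E
```

```text
yaw 0.6293 turned 1.2095 F [-3.5 -4.3  2.8] M [-0.714  0.499  0.074] [0.6539 0.021  0.0672]
time_s: 24.23
ee_pos: [0.6539, 0.0211, 0.0672]
tcp_rot: [0.0, 0.957, 0.291, -0.0]
wrist_force: [-3.9, -4.6, 2.9]
gripper_width: 0.151
yaw 0.5897 turned 1.2491 F [-3.9 -4.6  2.9] M [-0.667  0.482  0.106] [0.6539 0.0211 0.0672]
```

View pics/w22c.png

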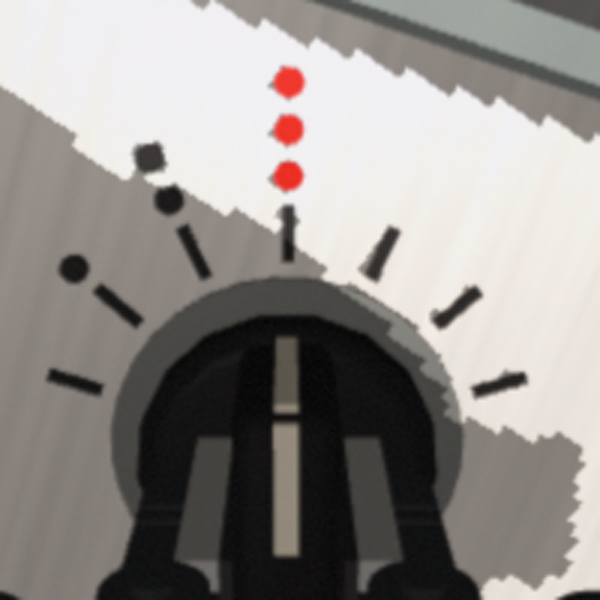

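View pics/s22.png

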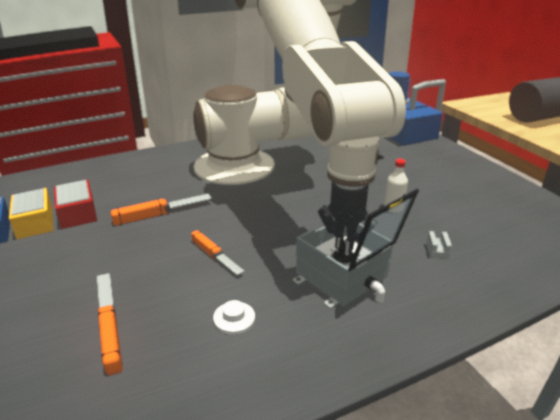

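```bash
python3 st.py; python3 -c "
from cell import bot
print(bot.hand_in())"
```

```text
yaw 0.5897 turned 1.2491 F [-3.6 -4.7  2.5] M [-0.676  0.503  0.115] [0.6539 0.021  0.0672]
the job is handed in; nothing more can be done
None
```

The job is handed in at about 24 s, with the gripper still holding the knob at the third click. `hand_in` gave no verdict, so what follows is from my own measurements.

- **Blade:** I chose the smallest of the three, its handle measuring 110 × 24 mm against about 153 mm for the others.
- **Cover:** My first attempt, a straight lift, failed because the blade pivoted in the grip and the cover stayed shut. I pushed the blade in deeper and pressed the handle down over the lip of the notch, which popped the catch. I then swung the cover back with the blade to about 1.83 rad.
- **Laying down:** I lowered the blade, pressed it flat against the bench, and only then let go.
- **Knob:** I turned it clockwise past clicks one and two to 1.249 rad, measured from the gripper; the target is 1.257.

**Last checks:**
- The wrist picture shows the knob's white line on the three-red-dot mark.
- The gripper is stopped on the bar at an opening of 0.15, and there is still a small spring-back torque of about 0.1 N m.
- The scene picture shows the cover open, the blade lying flat, and the oil bottle, flange and vee block where they were by eye; I did not measure them again.
- A side force of about 6 N remains on the wrist, because the grip is slightly off-centre on the knob.

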